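# Pin the sprung bottle clamp open

## Task

Open the bottle clamp for loading: take the slim stop pin from its holder, push the sprung arm open with the pin's shank, and press the pin fully home, upright, into the hole in the steel stop sector so that the arm rests against it and stays open when you let go. The hole is somewhere under the arm's swing, wherever the sector was last clamped. Leave the thick pin, the beaker, the amber dropper bottle and the card box where they stand.

Things in the scene. Friction and masses are not known exactly. Their poses are not given: they have to be found in the camera images.
- clamp_base: Grey base plate of the bottle clamp, 215 x 190 x 10 mm, fixed to the bench; origin on the arm's pivot axis at bench level, z up. In its frame the plate spans x -150 to 65, y -40 to 150 mm; a V-shaped bottle cradle 44 mm high stands at x 30 to 60, y 15 to 90 mm. Pivot cap 62 mm high. Opening swings go from base +y towards base -x (counter-clockwise from above).
- swing_mid (a point): Reference point on the base: 115 mm from the pivot axis, 32 mm above the bench (height of the sector's top), 1.0 rad counter-clockwise of base +y. The sector's only hole lies on the arc of 115 mm radius about the pivot axis through this point, up to 0.15 rad (17 mm) to either side of it along the arc; where exactly must be felt or seen.
- sector_face (a point): A second point on the base, directly under swing_mid at bench level. Above it the steel stop sector: a block 110 mm long (along the swing) x 36 mm (radial), flat top 32 mm above the bench, clamped at another angle in each start. Its hole, mid-top: 12 mm, 20 mm deep, 2 mm chamfer. The flat top runs 50 mm to either side of the hole. A pin in it holds the arm about 0.11 rad beyond the hole.
- clamp_arm (a joint): Angle of the sprung arm, rad: 0 = closed (along base +y), grows counter-clockwise from above as it opens (towards base -x), end stop 1.55. A 0.16 N m/rad spring always drives it back: 0.08 N m at 0, about 0.27 N m (2.4 N at the seat) at 1.2. Steel bar 16 mm wide, reaching 141 mm from the pivot axis, underside 40 mm and top 54 mm above the bench.
- pin_seat (a point): Pin seat on the arm: middle of its trailing side face (base +x side at joint 0), 115 mm from the pivot axis, 8 mm off the arm's centre line, 47 mm above the bench, bounded by two ears that stand out 5 mm, 24 mm apart. Pushing the shank against it opens the arm.
- slim_pin: Slim stop pin, 80 mm tall, about 60 g, upright in its holder: steel shank 10 mm thick, 52 mm long, nose tapered to 5 mm over the last 5 mm; square black head 18 x 18 x 28 mm, centre 66 mm above the nose. Origin at the nose end, z towards the head, x and y square to the head's faces. In the holder the nose is 24 mm deep, 6 mm above the bench.
- slim_holder: Fixed grey block 44 x 44 x 30 mm that holds the slim pin upright; origin at the centre of its underside. Its place may be swapped with that of the thick pin's holder.
- thick_pin: Thick pin, a bystander that does not fit the hole: 80 mm tall, shank 16 mm in diameter, square black head 22 x 22 x 28 mm, standing in a grey block like the other. Origin at the nose end.
- small_beaker: Glass beaker standing upside down, 63 x 66 x 91 mm, a bystander; origin at the centre of its underside.
- amber_bottle: Amber dropper bottle, 52 x 52 x 140 mm, a bystander; origin at the centre of its underside.
- card_box: Small card box, 70 x 70 x 32 mm, a bystander; origin at the centre of its underside.
Not all that is in view belongs to the job. What is shaped like the slim_holder but green, pink or turquoise is not meant.

How it is judged:
By the outcome, as a careful person would: the job done as asked, in the order asked, and still so for the second after the job is handed in, with the robot touching nothing.
It also fails if it takes over 58 s, if anything falls off the work surface, if the arm or the gripper's body presses on something with over 40 N, if the wrist force passes 120 N, or if a joint passes its speed limit or range.

## Robot

A 6-joint arm with a two-finger parallel gripper is mounted at the origin on a cart in front of the work surface, level with it; the furniture and walls round the work are solid. World frame = base frame: x ahead of the robot, y to its left, z up, the work surface at z = 0. Lengths are in m, angles in rad, forces in N, time in s.
With the tool pointing down it reaches from about 0.3 to 0.875 m from the base axis. Payload 6.4 kg.
Tool frame: the origin (TCP) lies on the centre line of the jaws, within the pads' length; the fingertips stand 25 mm ahead of it and the grasp point (between the pads) lies 6 mm ahead of it (ctrl.tips_ahead is the z of the fingertips in the tool frame, in m); z points along the fingers, x is the direction in which the jaws open and shut, and the axes are right-handed (so a half turn about z gives the same grasp; the last joint's range is limited). The gripper opens to 85 mm and grips with 20 to 120 N. Pads are 22 mm wide; open, the fingers measure 114 mm over their backs; the gripper's body (76 mm by 85 mm) begins 54 mm behind the grasp point. The pads swing forward as they close: fully open they stand 13 mm farther back than shut.
Start: joints at [-0.206, 0.181, 1.607, -0, 1.354, -0.206], TCP at [0.575, 0, 0.256] pointing down, gripper open.
Joint ranges: [-2.99, 2.99], [-0.89, 2.07], [0.3, 2.58], [-1.14, 4.28], [0, 2.63], [-3.12, 3.12]. Speed limits (rad/s): [2.57, 2.57, 3.01, 3.14, 3.14, 3.14].

## Interface

Orientations are given as a unit quaternion [w, x, y, z].
In Python, from bench import ctrl gives the robot as it stands.
- The arm moves only by the shell command python3 -m pendant 'ROWS'. ROWS is JSON, a list that holds one entry, the list of rows, each a list of 7 numbers: the shift along the tool's x, y, z in m, then the turn, a rotation vector about the tool's x, y, z in rad, then the closure, from -1 (fully open) to 1 (shut). A call has 1 to 10 rows; each row shifts and turns the commanded pose from where the row before left it, along the tool's axes as they then stand; what a row does not reach is not made up. A row lasts 1/10 s, in which the tool goes at most 50 mm and 8.59 degrees, less where a joint would pass 70% of its speed; a pose out of reach is approached as far as the arm can. A call with a gripper value outside its range is refused whole. The fingers move at their own pace and stop on an object; the grip force is fixed at half the most. Time passes only in rows, so rows that do not move let the fingers close. It gives the time, the measured TCP pose, the force and the opening at its end, in the units of the state.
- ctrl.get_obs(): the state, without advancing time (a new reading comes with each control period).
- ctrl.camera(name): name is "scene" or "side" or "wrist"; returns (picture, depth): 420x560x3 uint8, red, green, blue; 420x560 float32, m along the optical axis (not along the pixel's ray), 0 where there is no reading.
- ctrl.calibration(name): a dict with "fov_y" (degrees; the focal length in pixels is half the picture's height over the tangent of half this angle, whatever the lens; pixels are square), "cx", "cy" (the principal point, pixels), "camera_from_world" (4x4, takes a point from world to camera coordinates). Camera axes: x right, y down, z forward; pixel columns grow to the right and rows downward; lengths in m; the calibration is good to about 2 mm. The wrist camera is an equidistant fisheye: a pixel r from the principal point sees the ray r / f radians off the axis. A picture is of the moment at which its call begins: read the wrist's pose just before it. calibration takes no time and is no camera call; for the wrist camera it gives the pose at the moment of the call.
- ctrl.hand_in(): hands the job in, once; it reports no verdict.
The state is a dict: "time_s": time; "q": joint angles; "dq": joint speeds; "joint_efforts": joint torques, N m; "eef_pos": TCP position; "eef_rot": TCP orientation; "wrist_force": force on the tool from outside, world axes, zero at the start; "torque": the same for the moment, N m; "opening": opening from 0.0 (shut) to 1.0 (fully open).
Only numpy, scipy, OpenCV 4.12 (cv2) and the standard library are available. Lean on these libraries where they do the work, as an engineer would, in place of code of your own. Each camera call takes 0.05 s, during which the arm holds its last target.

## Working session

There is one attempt and no reset: what is moved stays moved. The work goes in short steps, Python scripts to look and compute and a shell command to move; the robot and the scene stay as the last step left them, time stands still between calls to the robot, and variables do not carry over. Pictures are saved under pics/ and viewed, and the job is handed in when it is done.

```bash
ls; mkdir -p pics; python3 - <<'E'
from bench import ctrl
import cv2,numpy as np
o=ctrl.get_obs();print(o)
for n in ("scene","side","wrist"):
    c=ctrl.calibration(n);p,d=ctrl.camera(n)
    cv2.imwrite(f"pics/{n}0.png",p[:,:,::-1]);np.savez(f"{n}0.npz",p=p,d=d,T=c["camera_from_world"],k=[c["fov_y"],c["cx"],c["cy"]])
    print(n,c)
E
```

```text
pics
{'time_s': 0.0, 'q': array([-2.06275214e-01,  1.81516257e-01,  1.60799582e+00, -4.69550224e-06,
        1.35380437e+00, -2.06316595e-01]), 'dq': array([ 5.55038424e-05, -1.75059105e-03,  9.34522055e-04,  6.19504642e-05,
       -1.44604590e-05,  5.51464924e-04]), 'joint_efforts': array([ 3.41415571e-04, -4.44869328e+01, -3.51340663e+01, -2.51131587e-04,
        9.11703974e-03,  3.43231875e-05]), 'eef_pos': array([5.74496085e-01, 1.35824974e-04, 2.55403941e-01]), 'eef_rot': array([-1.74303713e-04,  9.99999628e-01,  2.11978239e-05, -8.44091380e-04]), 'wrist_force': array([ 0.21778951, -0.52426166,  0.1159237 ]), 'torque': array([ 0.06482023, -0.03782356,  0.03965127]), 'opening': 1.000605015489379}
scene {'fov_y': 45.69098582013268, 'cx': 276.64249940599416, 'cy': 208.39488047365714, 'camera_from_world': array([[ 0.5693187 , -0.82176092, -0.02419113, -0.33481335],
       [-0.43380121, -0.27528317, -0.85792522,  0.331109  ],
       [ 0.69835001,  0.49892701, -0.51320474,  1.07537188],
       [ 0.        ,  0.        ,  0.        ,  1.        ]])}
side {'fov_y': 46.51149824019419, 'cx': 277.172167129003, 'cy': 208.5500057893919, 'camera_from_world': array([[-0.93532766, -0.35376641, -0.00339122,  0.55313315],
       [-0.18651106,  0.50121909, -0.84498109,  0.16863652],
       [ 0.30062568, -0.78970169, -0.53478542,  1.22122098],
       [ 0.        ,  0.        ,  0.        ,  1.        ]])}
wrist {'fov_y': 65.70646984690485, 'cx': 283.64910708758663, 'cy': 208.5784648873847, 'camera_from_world': array([[ 9.99998788e-01,  6.83905994e-04, -1.39898298e-03,
        -5.74439016e-01],
       [ 1.10048652e-03, -9.45997310e-01,  3.24172606e-01,
        -4.24601764e-02],
       [-1.10173055e-03, -3.24173752e-01, -9.45996916e-01,
         3.81182545e-01],
       [ 0.00000000e+00,  0.00000000e+00,  0.00000000e+00,
         1.00000000e+00]])}
```

View pics/scene0.png

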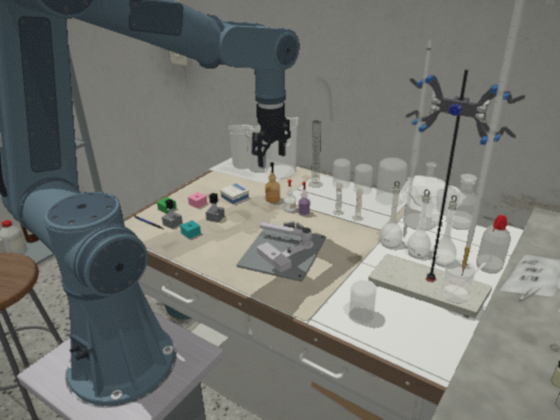

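View pics/side0.png

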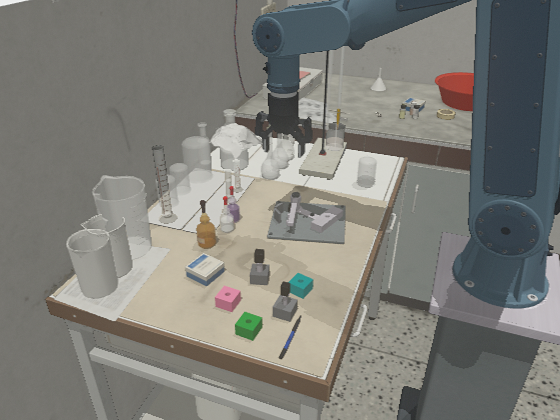

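View pics/wrist0.png

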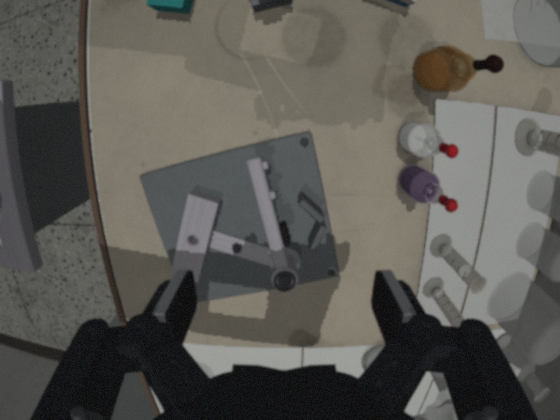

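```bash
python3 - <<'E'
import cv2,numpy as np
a=cv2.imread("pics/side0.png")[235:350,200:340];cv2.imwrite("pics/c1.png",cv2.resize(a,None,fx=5,fy=5,interpolation=3))
a=cv2.imread("pics/wrist0.png")[125:310,130:350];a=cv2.resize(a,None,fx=3.5,fy=3.2,interpolation=3);cv2.imwrite("pics/c2.png",cv2.convertScaleAbs(a,alpha=1.6))
E
```

```text
(no output)
```

View pics/c1.png

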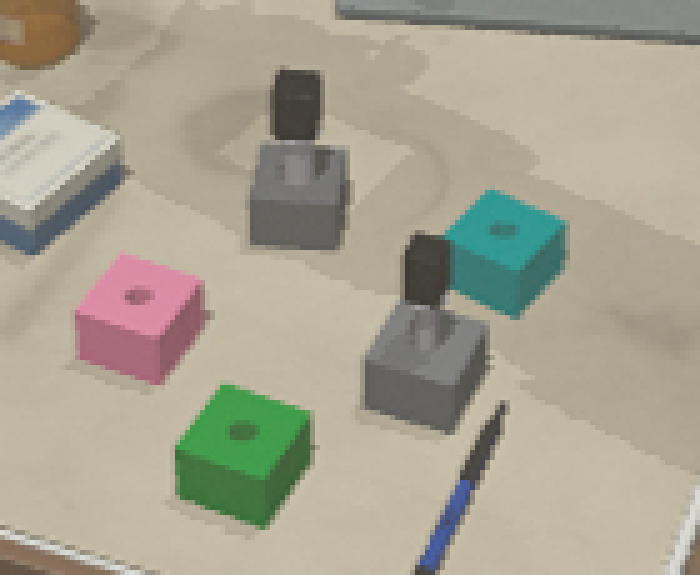

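View pics/c2.png

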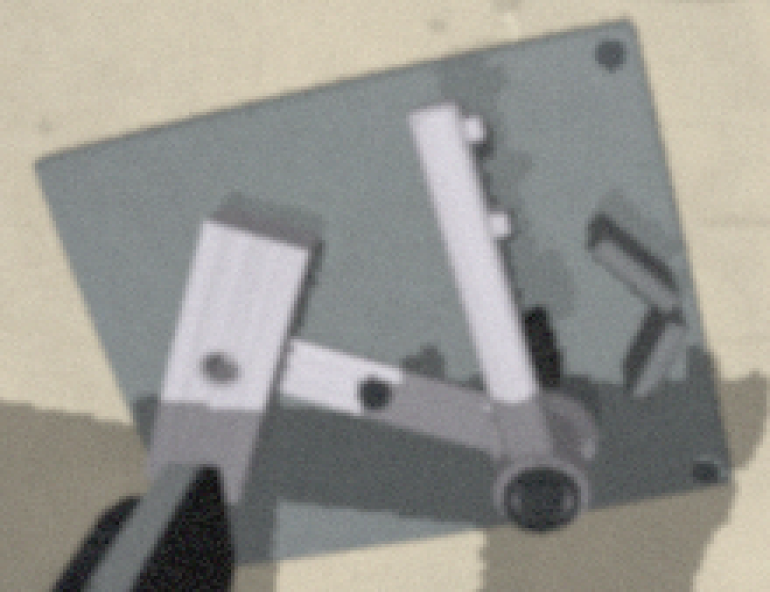

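```bash
cat > h.py <<'E'
import numpy as np,cv2
def load(n):
    z=np.load(n+".npz");return z["p"],z["d"],z["T"],z["k"]
def ray(n,u,v,k):
    f=210/np.tan(np.radians(k[0])/2);x,y=(u-k[1]),(v-k[2])
    if n.startswith("wrist"):
        r=np.hypot(x,y);t=r/f;s=np.tan(t)/max(r,1e-9);return np.array([x*s,y*s,1])
    return np.array([x/f,y/f,1])
def at_z(n,u,v,z):
    p,d,T,k=load(n);R=T[:3,:3];c=-R.T@T[:3,3];w=R.T@ray(n,u,v,k);return c+w*(z-c[2])/w[2]
def at_d(n,u,v):
    p,d,T,k=load(n);R=T[:3,:3];c=-R.T@T[:3,3];dd=d[int(round(v)),int(round(u))];return c+R.T@ray(n,u,v,k)*dd
def proj(n,P):
    p,d,T,k=load(n);q=T[:3,:3]@np.asarray(P)+T[:3,3];f=210/np.tan(np.radians(k[0])/2)
    if n.startswith("wrist"):
        r=np.hypot(q[0],q[1]);t=np.arctan2(r,q[2]);return k[1]+f*t*q[0]/r,k[2]+f*t*q[1]/r
    return k[1]+f*q[0]/q[2],k[2]+f*q[1]/q[2]
E
python3 - <<'E'
from h import *
np.set_printoptions(precision=4,suppress=True)
w=lambda a,b:(130+a/3.5,125+b/3.2)
for nm,p,z in [("pivot",(541,497),.062),("hole",(220,367),.032),("c1",(38,160),.01),("c2",(632,22),.01),("c3",(728,478),.01),("armtip",(435,107),.054),("s1",(208,222),.032),("s2",(310,246),.032),("ear1",(478,130),.054),("ear2",(502,224),.054)]:
    u,v=w(*p);print(nm,at_z("wrist0",u,v,z),at_d("wrist0",u,v))
s=lambda a,b:(200+a/5,235+b/5)
for nm,p,z in [("slimheadtop",(430,240),.086),("slimheadmid",(425,270),.07),("hold front top corner",(460,375),.03),("hold left",(366,360),.03),("hold r",(488,325),.03),("thickhead",(298,78),.086),("thk hold fl",(250,202),.03)]:
    u,v=s(*p);print(nm,at_z("side0",u,v,z),at_d("side0",u,v))
E
```

```text
pivot [ 0.5756 -0.1075  0.062 ] [ 0.5756 -0.1068  0.0632]
hole [ 0.467  -0.0723  0.032 ] [ 0.4632 -0.0778  0.0201]
c1 [0.3998 0.0024 0.01  ] [0.3997 0.0024 0.0098]
c2 [0.6044 0.0496 0.01  ] [0.6052 0.0488 0.0011]
c3 [ 0.6453 -0.1312  0.01  ] [ 0.6452 -0.1308  0.0107]
armtip [0.5452 0.0271 0.054 ] [0.5451 0.0268 0.0524]
s1 [ 0.4684 -0.0165  0.032 ] [ 0.4685 -0.0163  0.0324]
s2 [ 0.5018 -0.0254  0.032 ] [ 0.5    -0.028   0.0238]
ear1 [0.5574 0.0197 0.054 ] [0.5574 0.0197 0.0539]
ear2 [ 0.564 -0.011  0.054] [ 0.5641 -0.0107  0.0549]
slimheadtop [0.4554 0.3039 0.086 ] [0.4565 0.3009 0.0832]
slimheadmid [0.4569 0.3061 0.07  ] [0.454  0.3141 0.0775]
hold front top corner [0.434  0.3232 0.03  ] [0.4352 0.3196 0.0264]
hold left [0.4763 0.3289 0.03  ] [0.4786 0.3232 0.0241]
hold r [0.4326 0.2886 0.03  ] [ 0.4434  0.2549 -0.0029]
thickhead [0.5544 0.2159 0.086 ] [0.5539 0.2172 0.0871]
thk hold fl [0.5678 0.2476 0.03  ] [0.571  0.2407 0.0237]
```

Slim-pin candidates in the side view: two grey blocks with black-headed pins at (260,268) and (285,302). The empty pink (228,298), green (249,325) and turquoise (301,285) blocks are ruled out by colour. The crop shows the pin at (285,302) has a thinner shank and smaller head although it is nearer the camera, so that one is slim. The wrist view shows the sector hole at (193,240), which is 1.03 rad on the arc. I'll move above the slim pin at about (0.455, 0.305).

```bash
python3 -m pendant '[[[-0.017,-0.0435,0,0,0,0,-1],[-0.017,-0.0435,0,0,0,0,-1],[-0.017,-0.0435,0,0,0,0,-1],[-0.017,-0.0435,0,0,0,0,-1],[-0.017,-0.0435,0,0,0,0,-1],[-0.017,-0.0435,0,0,0,0,-1],[-0.017,-0.044,0.02,0,0,0,-1],[0,0,0.02,0,0,0,-1],[0,0,0,0,0,0,-1]]]'
cat > look.py <<'E'
import sys
from bench import ctrl
import cv2,numpy as np
n,tag=sys.argv[1:3]
o=ctrl.get_obs();print(o["time_s"],o["eef_pos"],o["eef_rot"],o["wrist_force"],o["opening"])
c=ctrl.calibration(n);p,d=ctrl.camera(n);cv2.imwrite(f"pics/{n}{tag}.png",p[:,:,::-1])
np.savez(f"{n}{tag}.npz",p=p,d=d,T=c["camera_from_world"],k=[c["fov_y"],c["cx"],c["cy"]])
if len(sys.argv)>3:
    x,y,w,h=map(int,sys.argv[3:7]);s=min(800/w,600/h);cv2.imwrite(f"pics/{n}{tag}c.png",cv2.convertScaleAbs(cv2.resize(p[y:y+h,x:x+w,::-1],None,fx=s,fy=s,interpolation=3),alpha=1.5));print("scale",s)
E
python3 look.py wrist 1
```

```text
time_s: 1.05
eef_pos: [0.4537, 0.3045, 0.2136]
eef_rot: [0.001, 1.0, 0.001, -0.003]
wrist_force: [-1.3, -0.7, -1.1]
opening: 1.002
1.05 [0.45367881 0.30445826 0.21364025] [ 0.00116643  0.99999425  0.00149843 -0.00280906] [-1.25501036 -0.66660965 -1.05510975] 1.0021125502073969
```

View pics/wrist1.png

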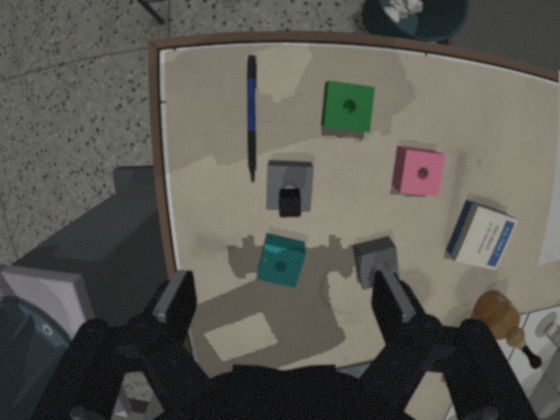

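```bash
python3 - <<'E'
from h import *
np.set_printoptions(precision=4,suppress=True)
im=cv2.imread("pics/wrist1.png")[150:240,240:340];cv2.imwrite("pics/c3.png",cv2.convertScaleAbs(cv2.resize(im,None,fx=6,fy=6,interpolation=3),alpha=2.2))
for u,v,z in[(290,205,.086),(268,162,.03),(312,162,.03),(312,210,.03),(268,210,.03)]:print(at_z("wrist1",u,v,z),at_d("wrist1",u,v))
E
```

```text
[0.4583 0.3066 0.086 ] [0.4583 0.307  0.0871]
[0.4381 0.3305 0.03  ] [0.4374 0.3279 0.0161]
[0.4796 0.3308 0.03  ] [0.482  0.3253 0.0013]
[0.4809 0.2829 0.03  ] [0.4836 0.2725 0.0002]
[0.4376 0.2827 0.03  ] [ 0.436   0.2721 -0.0002]
```

View pics/c3.png

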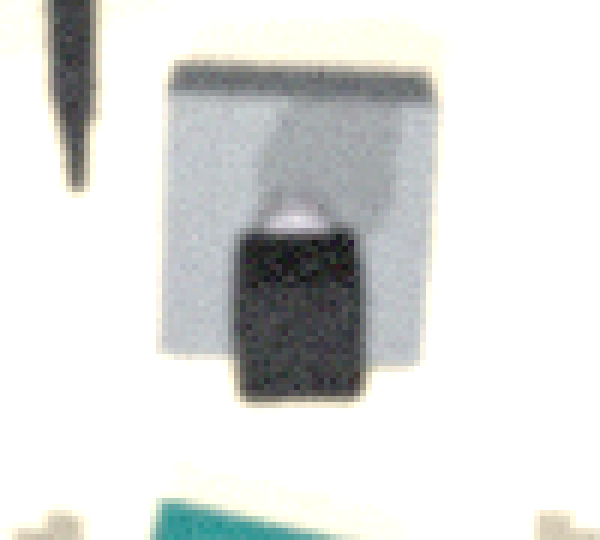

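```bash
python3 - <<'E'
from h import *
np.set_printoptions(precision=4,suppress=True)
for a,b,z in[(303,340,.086),(243,400,.086),(364,400,.086),(241,280,.086),(362,280,.086),(172,92,.03),(435,100,.03),(420,365,.03),(160,355,.03)]:print(at_z("wrist1",240+a/6,150+b/6,z))
E
```

```text
[0.4587 0.3052 0.086 ]
[0.4507 0.2967 0.086 ]
[0.467  0.2968 0.086 ]
[0.4505 0.3135 0.086 ]
[0.4664 0.3136 0.086 ]
[0.4387 0.3273 0.03  ]
[0.4802 0.3263 0.03  ]
[0.479 0.282 0.03 ]
[0.4363 0.2835 0.03  ]
```

```bash
python3 -m pendant '[[[0.005,-0.0005,0.04,0,0,0,-1],[0,0,0.04,0,0,0,-1],[0,0,0.03,0,0,0,-1],[0,0,0.0216,0,0,0,-1],[0,0,0,0,0,0,-1],[0,0,0,0,0,0,-1]]]'; python3 look.py wrist 2
```

```text
time_s: 1.7
eef_pos: [0.4627, 0.3039, 0.0863]
eef_rot: [-0.0, 1.0, -0.001, 0.0]
wrist_force: [-0.0, -0.2, 0.4]
opening: 1.0
1.7 [0.46266386 0.30389831 0.08631335] [-1.20501047e-04  9.99999595e-01 -7.75460837e-04  4.40671925e-04] [-0.02296541 -0.16870631  0.38021132] 0.9997323495689858
```

View pics/wrist2.png

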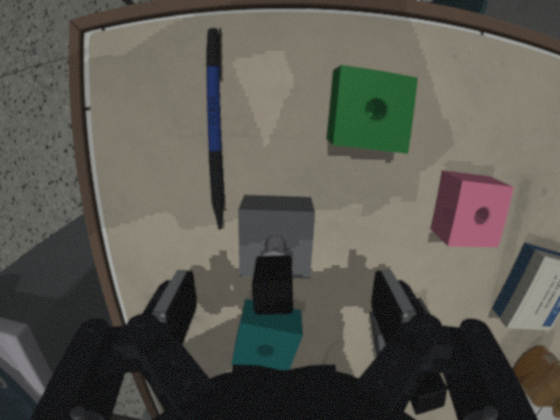

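```bash
python3 -m pendant '[[[-0.004,-0.001,0.004,0,0,0,-1],[0,0,0,0,0,0,-1],[0,0,0,0,0,0,-0.3],[0,0,0,0,0,0,0.2],[0,0,0,0,0,0,1],[0,0,0,0,0,0,1],[0,0,0,0,0,0,1],[0,0,0,0,0,0,1],[0,0,0,0,0,0,1]]]'; python3 look.py wrist 3
```

```text
time_s: 2.65
eef_pos: [0.4575, 0.3055, 0.0813]
eef_rot: [-0.0, 1.0, -0.0, 0.0]
wrist_force: [-1.1, -0.1, 1.9]
opening: 0.202
2.65 [0.45750991 0.30554794 0.08131422] [-8.15149672e-05  9.99999994e-01 -1.79624977e-06  7.04360617e-05] [-1.07951629 -0.07978181  1.86481517] 0.20174465580226777
```

View pics/wrist3.png

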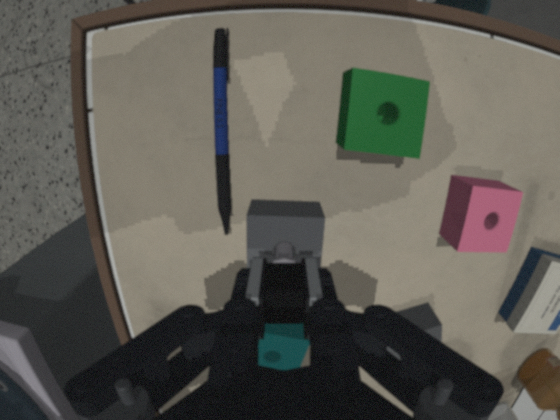

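```bash
python3 -m pendant '[[[0,0,-0.03,0,0,0,1],[0,0,-0.04,0,0,0,1],[0,0,-0.03,0,0,0,1],[0.016,0.0425,0,0,0,0,1],[0.016,0.0425,0,0,0,0,1],[0.016,0.0425,0,0,0,0,1],[0.016,0.0425,0,0,0,0,1],[0.016,0.0425,0,0,0,0,1],[0.016,0.0425,0,0,0,0,1],[0.0155,0.0425,0,0,0,0,1]]]';python3 -m pendant '[[[0,0,0,0,0,0,1],[0,0,0,0,0,0,1]]]'; python3 look.py wrist 4; python3 look.py side 4 240 120 140 120;python3 look.py scene 4 210 120 140 140
```

```text
time_s: 3.7
eef_pos: [0.5691, 0.0061, 0.1809]
eef_rot: [-0.0, 1.0, -0.0, -0.0]
wrist_force: [1.6, 0.7, -1.3]
opening: 0.2
time_s: 3.9
eef_pos: [0.5688, 0.0069, 0.1807]
eef_rot: [-0.0, 1.0, -0.001, -0.0]
wrist_force: [-0.2, 0.4, -1.2]
opening: 0.2
3.9 [0.56877761 0.0068794  0.18065446] [-1.96389885e-04  9.99998984e-01 -1.32288379e-03 -4.94340325e-04] [-0.15366278  0.40998754 -1.22020201] 0.20047890670116192
3.95 [0.56841299 0.00802737 0.18059849] [-3.06961600e-04  9.99999632e-01 -4.77244061e-04 -6.43515930e-04] [ 0.14999944  0.14378739 -0.54123415] 0.2027999674309816
scale 5.0
4.0 [0.56830867 0.00871218 0.1806963 ] [-2.70085267e-04  9.99999796e-01  1.64837808e-04 -5.54977093e-04] [-0.36289797  0.05088651 -0.61727965] 0.20037167296699826
scale 4.285714285714286
```

View pics/wrist4.png

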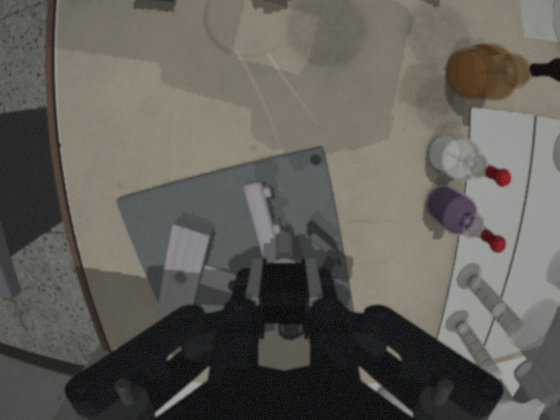

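View pics/side4c.png

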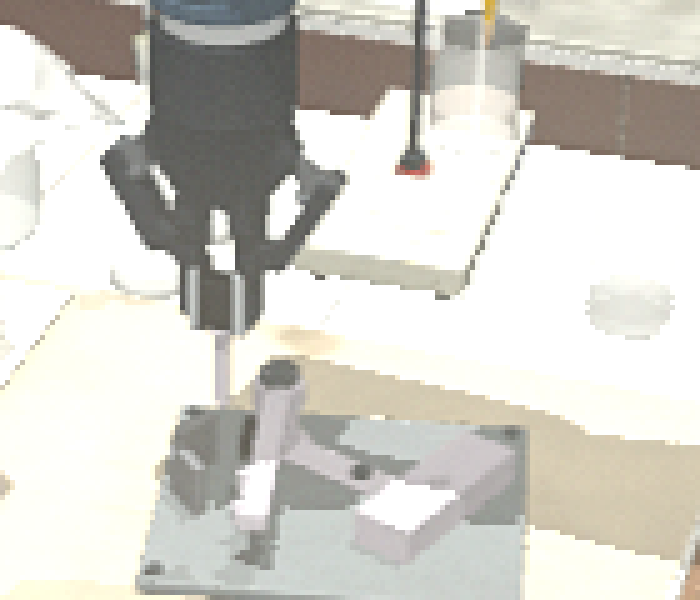

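View pics/scene4c.png

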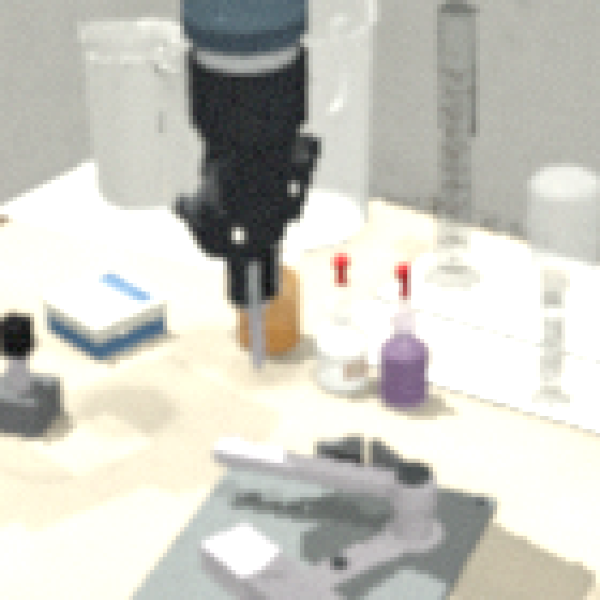

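```bash
python3 - <<'E'
from h import *
for n in("side0","scene0"):
    u,v=proj(n,(.467,-.0723,.032));print(n,u,v)
    im=cv2.imread(f"pics/{n}.png");x,y=int(u)-40,int(v)-30
    a=cv2.resize(im[y:y+60,x:x+80],None,fx=8,fy=8,interpolation=3)
    print(x,y);cv2.imwrite(f"pics/h_{n}.png",a)
E
python3 - <<'E'
import cv2,numpy as np
cv2.imwrite("pics/hh.png",np.vstack([cv2.imread(f"pics/h_{n}0.png")[100:400] for n in("side","scene")]))
E
```

```text
side0 326.6107699490887 214.91559451601958
286 184
scene0 272.83575983095477 253.0948511075674
232 223
```

View pics/hh.png

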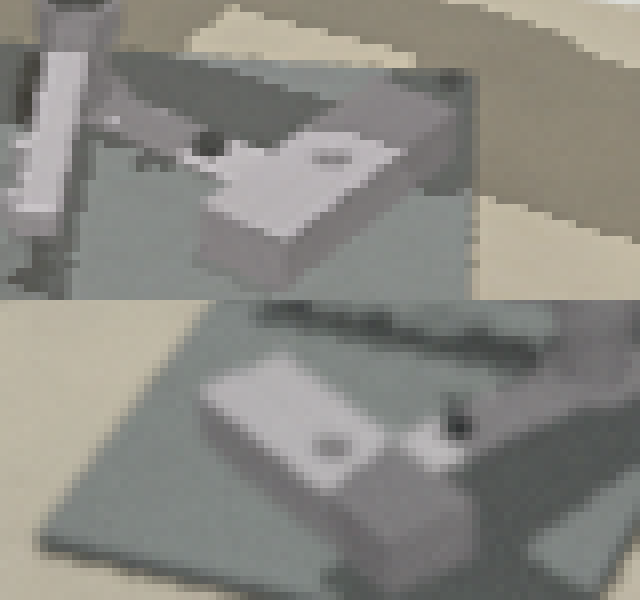

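```bash
python3 - <<'E'
from h import *
np.set_printoptions(precision=4,suppress=True)
print(at_z("side0",326.8,215.7,.032),at_z("scene0",272.8,253.3,.032),at_z("wrist0",192.6,239.4,.032))
# pivot: caps
from bench import ctrl
o=ctrl.get_obs();print(o["eef_pos"])
E
python3 -m pendant '[[[0,0,0,0,0,0,1],[0,0,0,0,0,0,1]]]'
```

```text
[ 0.4654 -0.0685  0.032 ] [ 0.4662 -0.0728  0.032 ] [ 0.4667 -0.0719  0.032 ]
[0.5683 0.0091 0.1808]
time_s: 4.25
eef_pos: [0.5687, 0.0091, 0.1812]
eef_rot: [-0.0, 1.0, 0.001, -0.0]
wrist_force: [-0.1, 0.3, -1.2]
opening: 0.196
```

```bash
python3 -m pendant '[[[0.001,0.001,0.02,0,0,0,1],[0,0,0.025,0,0,0,1],[0,0,0.025,0,0,0,1],[0,0,0,0,0,0,1],[0,0,0,0,0,0,1]]]'; python3 look.py side 5 240 160 140 100;python3 look.py scene 5 210 180 140 100
```

```text
time_s: 4.75
eef_pos: [0.5698, 0.0074, 0.1113]
eef_rot: [-0.0, 1.0, 0.0, -0.0]
wrist_force: [-0.0, 0.6, -0.3]
opening: 0.199
4.75 [0.56975252 0.00742573 0.1113184 ] [-8.05941335e-05  9.99999846e-01  3.63427945e-04 -4.12286635e-04] [-0.04078195  0.64950575 -0.27203978] 0.1987571845330193
scale 5.714285714285714
4.8 [0.57059537 0.0071731  0.11229671] [1.01050248e-04 9.99999754e-01 2.57729354e-04 6.45175933e-04] [ 0.8512474  -0.61150055 -0.4414795 ] 0.19993036572270692
scale 5.714285714285714
```

View pics/side5c.png

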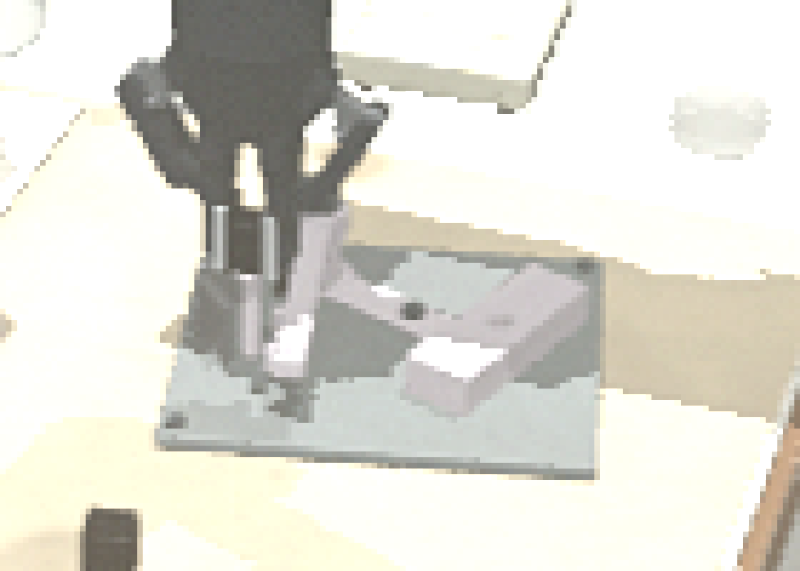

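View pics/scene5c.png

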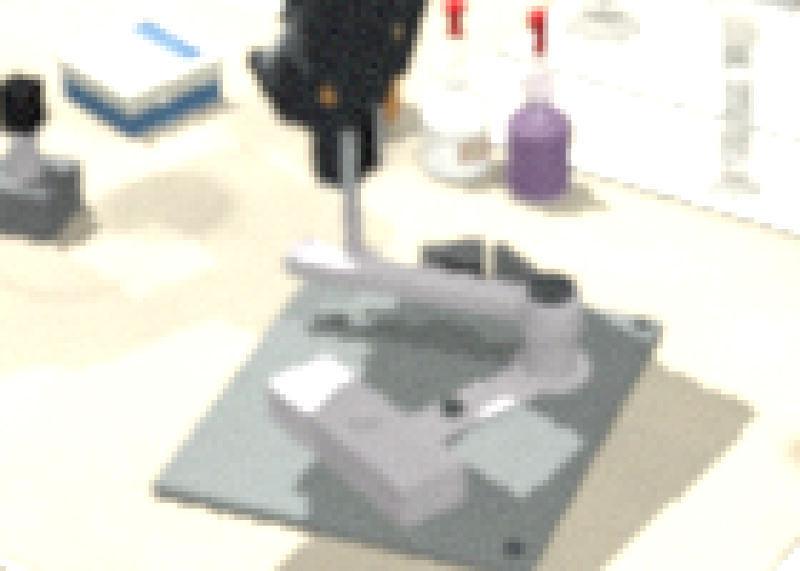

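```bash
python3 - <<'E'
import numpy as np
P=np.array([.5757,-.1085]);a=np.radians(np.linspace(95.5,161.3,11));r=.1157
w=P+r*np.c_[np.cos(a),np.sin(a)];w[-1]=[.4664,-.0715]
w=np.vstack([[.5701,.0073],w]);d=np.diff(w,axis=0);print(np.round(w,4));print(np.round(d*[1,-1],4))
E
```

```text
[[ 0.5701  0.0073]
 [ 0.5646  0.0067]
 [ 0.5515  0.0046]
 [ 0.5387  0.0011]
 [ 0.5264 -0.0038]
 [ 0.5147 -0.0102]
 [ 0.5038 -0.0178]
 [ 0.4939 -0.0267]
 [ 0.4851 -0.0366]
 [ 0.4774 -0.0474]
 [ 0.4711 -0.0591]
 [ 0.4664 -0.0715]]
[[-0.0055  0.0006]
 [-0.0131  0.002 ]
 [-0.0128  0.0035]
 [-0.0123  0.005 ]
 [-0.0117  0.0063]
 [-0.0109  0.0076]
 [-0.0099  0.0088]
 [-0.0088  0.0099]
 [-0.0076  0.0109]
 [-0.0064  0.0117]
 [-0.0047  0.0124]]
```

```bash
python3 -m pendant '[[[-0.0055,0.0006,0,0,0,0,1],[-0.0131,0.002,0,0,0,0,1],[-0.0128,0.0035,0,0,0,0,1],[-0.0123,0.005,0,0,0,0,1],[-0.0117,0.0063,0,0,0,0,1],[0,0,0,0,0,0,1],[0,0,0,0,0,0,1]]]'; python3 look.py side 6 240 160 140 100
```

```text
time_s: 5.55
eef_pos: [0.5148, -0.0105, 0.1118]
eef_rot: [-0.0, 1.0, -0.0, 0.001]
wrist_force: [1.0, 0.9, 0.8]
opening: 0.199
5.55 [ 0.51476307 -0.0104853   0.11181107] [-1.08117848e-04  9.99999806e-01 -3.53919842e-04  5.00609265e-04] [1.02084101 0.91991397 0.79758594] 0.19945844482523098
scale 5.714285714285714
```

View pics/side6c.png

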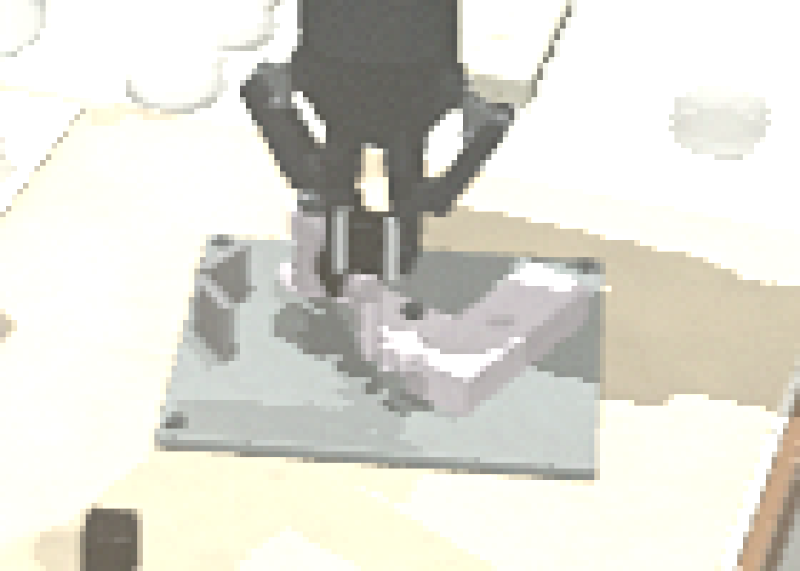

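The arm is swinging open with the pin. I'll continue the arc to the hole.

```bash
python3 -m pendant '[[[-0.0109,0.0076,0,0,0,0,1],[-0.0099,0.0088,0,0,0,0,1],[-0.0088,0.0099,0,0,0,0,1],[-0.0076,0.0109,0,0,0,0,1],[-0.0064,0.0117,0,0,0,0,1],[-0.0047,0.0124,0,0,0,0,1],[0,0,0,0,0,0,1],[0,0,0,0,0,0,1],[0,0,0,0,0,0,1]]]'; python3 look.py side 7 240 160 140 100; python3 look.py scene 7 210 200 140 100; python3 look.py wrist 7 190 240 180 120
```

```text
time_s: 6.5
eef_pos: [0.4659, -0.0715, 0.111]
eef_rot: [-0.0, 1.0, -0.0, -0.001]
wrist_force: [-0.6, 2.3, 1.0]
opening: 0.198
6.5 [ 0.4659005  -0.0714623   0.11097148] [-2.81637831e-04  9.99999823e-01 -2.27410346e-05 -5.22709079e-04] [-0.62945859  2.28722967  1.01920787] 0.1983708799271671
scale 5.714285714285714
6.55 [ 0.46596582 -0.07132135  0.11097093] [-2.62426663e-04  9.99999829e-01  1.79003876e-04 -4.89999114e-04] [-0.5062756   2.3696221   0.39031523] 0.1969831559800408
scale 5.714285714285714
6.6 [ 0.46599706 -0.07125325  0.11096729] [-2.25183461e-04  9.99999826e-01  2.87663479e-04 -4.64080662e-04] [0.5959297  2.37785773 0.17624469] 0.198655049950061
scale 4.444444444444445
```

View pics/side7c.png

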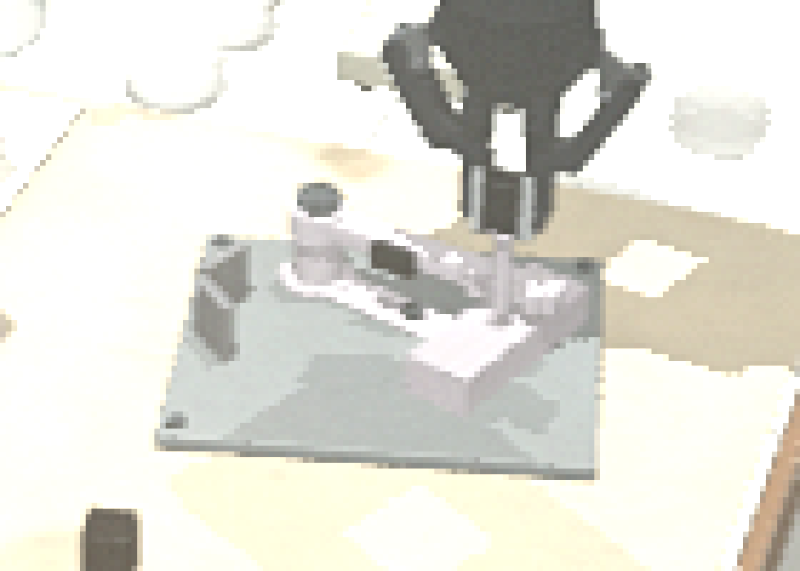

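View pics/scene7c.png

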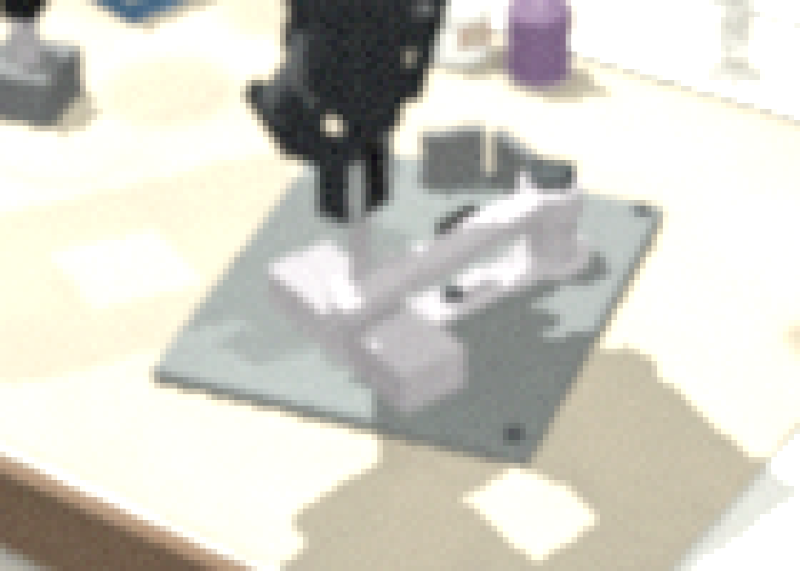

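View pics/wrist7c.png

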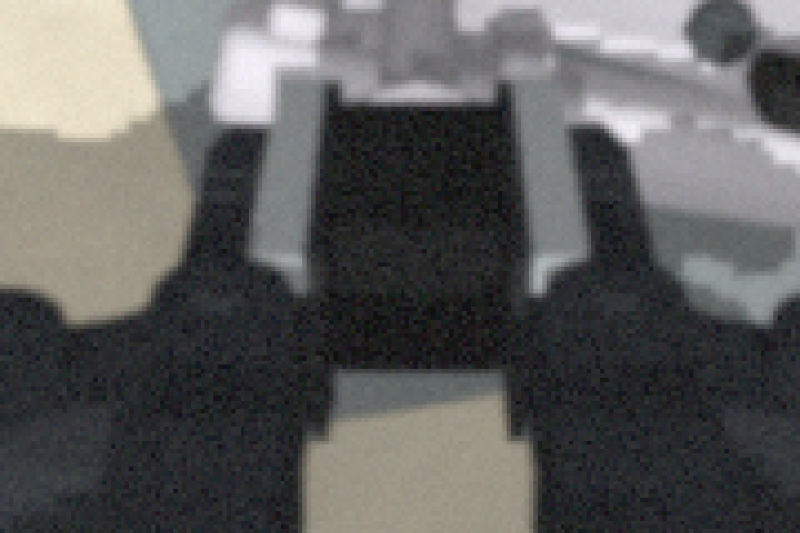

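```bash
python3 -m pendant '[[[0,0,0.003,0,0,0,1],[0,0,0.003,0,0,0,1],[0,0,0,0,0,0,1],[0,0,0,0,0,0,1]]]'; python3 -m pendant '[[[0,0,0.002,0,0,0,1],[0,0,0,0,0,0,1]]]'
```

```text
time_s: 7.05
eef_pos: [0.4661, -0.0716, 0.1048]
eef_rot: [-0.0, 1.0, 0.0, -0.0]
wrist_force: [0.7, 2.1, -1.1]
opening: 0.201
time_s: 7.25
eef_pos: [0.4662, -0.0717, 0.103]
eef_rot: [0.0, 1.0, 0.0, -0.0]
wrist_force: [1.5, 1.4, -1.0]
opening: 0.198
```

```bash
python3 -m pendant '[[[0,0,0.002,0,0,0,1],[0,0,0,0,0,0,1]]]'; python3 -m pendant '[[[0,0,0.002,0,0,0,1],[0,0,0,0,0,0,1]]]'
```

```text
time_s: 7.45
eef_pos: [0.4663, -0.0718, 0.101]
eef_rot: [0.0, 1.0, -0.0, 0.0]
wrist_force: [0.9, 2.4, -1.7]
opening: 0.197
time_s: 7.65
eef_pos: [0.4662, -0.0718, 0.099]
eef_rot: [0.0, 1.0, -0.0, 0.0]
wrist_force: [1.3, 2.7, 0.0]
opening: 0.2
```

```bash
python3 -m pendant '[[[0,0,0.002,0,0,0,1],[0,0,0.002,0,0,0,1],[0,0,0,0,0,0,1]]]'; python3 -m pendant '[[[0,0,0.002,0,0,0,1],[0,0,0.002,0,0,0,1],[0,0,0,0,0,0,1]]]'
```

```text
time_s: 7.95
eef_pos: [0.4661, -0.0717, 0.0948]
eef_rot: [-0.0, 1.0, -0.0, -0.0]
wrist_force: [1.4, 1.7, -1.6]
opening: 0.194
time_s: 8.25
eef_pos: [0.4661, -0.0717, 0.0909]
eef_rot: [-0.0, 1.0, -0.0, -0.0]
wrist_force: [2.1, 1.6, -1.8]
opening: 0.197
```

```bash
python3 -m pendant '[[[0,0,0.002,0,0,0,1],[0,0,0.001,0,0,0,1],[0,0,0,0,0,0,1],[0,0,0,0,0,0,1]]]'; python3 -m pendant '[[[0,0,0.001,0,0,0,1],[0,0,0,0,0,0,1]]]'
```

```text
time_s: 8.65
eef_pos: [0.4661, -0.0717, 0.088]
eef_rot: [-0.0, 1.0, -0.0, -0.0]
wrist_force: [0.9, 2.1, -1.8]
opening: 0.199
time_s: 8.85
eef_pos: [0.4662, -0.0717, 0.0873]
eef_rot: [-0.0, 1.0, 0.0, -0.0]
wrist_force: [0.4, 2.4, 2.0]
opening: 0.2
```

```bash
python3 -m pendant '[[[0,0,0.001,0,0,0,1],[0,0,0,0,0,0,1]]]'; python3 -m pendant '[[[0,0,0.0005,0,0,0,1],[0,0,0,0,0,0,1]]]'
```

```text
time_s: 9.05
eef_pos: [0.4665, -0.0718, 0.087]
eef_rot: [0.0, 1.0, 0.0, 0.0]
wrist_force: [-2.8, 3.7, 9.3]
opening: 0.202
time_s: 9.25
eef_pos: [0.4665, -0.0719, 0.0869]
eef_rot: [0.0, 1.0, 0.0, 0.0]
wrist_force: [-3.8, 3.0, 14.5]
opening: 0.199
```

```bash
python3 -m pendant '[[[0,0,-0.0005,0,0,0,1],[0,0,0,0,0,0,0],[0,0,0,0,0,0,-0.5],[0,0,0,0,0,0,-1],[0,0,0,0,0,0,-1],[0,0,0,0,0,0,-1],[0,0,0,0,0,0,-1]]]'; python3 look.py wrist 8 190 200 180 135; python3 look.py side 8 240 160 140 100
```

```text
time_s: 9.95
eef_pos: [0.4662, -0.0718, 0.0861]
eef_rot: [-0.0, 1.0, -0.0, -0.0]
wrist_force: [-0.5, -0.3, 0.2]
opening: 0.998
9.95 [ 0.46618376 -0.07176321  0.08608909] [-5.00640003e-06  9.99999997e-01 -1.23670080e-05 -7.11390372e-05] [-0.4517852  -0.30401242  0.16891887] 0.9984101921414251
scale 4.444444444444445
10.0 [ 0.46620184 -0.07177965  0.08611423] [ 1.90826277e-05  9.99999999e-01  2.61486055e-06 -4.66695470e-05] [ 0.16228896  0.94944999 -0.01555658] 0.9973256889428939
scale 5.714285714285714
```

View pics/wrist8c.png

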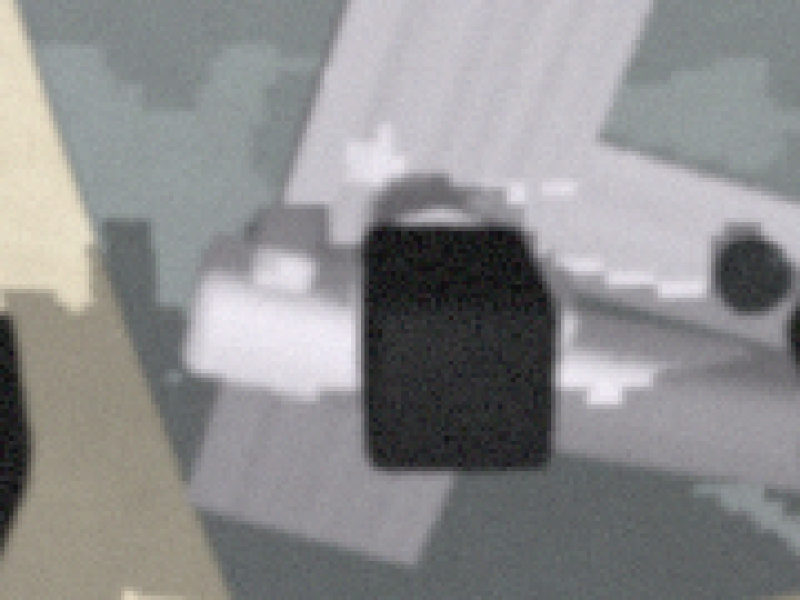

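View pics/side8c.png

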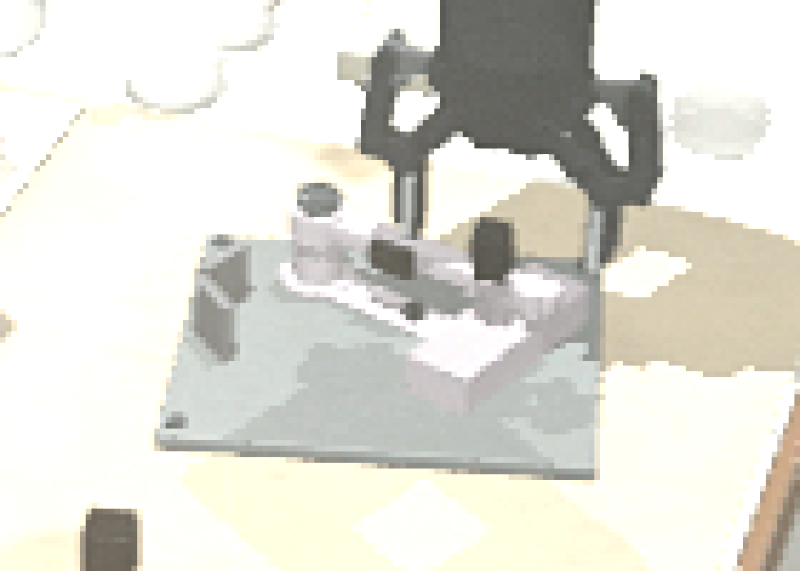

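```bash
python3 -m pendant '[[[0,0,-0.02,0,0,0,-1],[0,0,-0.04,0,0,0,-1],[0,0,-0.04,0,0,0,-1],[0,0,-0.04,0,0,0,-1],[0,0,0,0,0,0,-1],[0,0,0,0,0,0,-1]]]'; python3 look.py wrist 9 190 140 180 135; python3 look.py side 9 240 160 140 100;python3 look.py scene 9 210 180 140 100
python3 - <<'E'
from h import *
np.set_printoptions(precision=4,suppress=True)
p,d,T,k=load("wrist9");R=T[:3,:3];c=-R.T@T[:3,3]
u,v=proj("wrist9",(.4664,-.0717,.092));print(u,v)
for dv in(-8,-4,0,4,8):print([np.round(at_d("wrist9",u+a,v+dv),4) for a in(-8,-4,0,4,8)])
E
```

```text
time_s: 10.65
eef_pos: [0.4668, -0.072, 0.2272]
eef_rot: [0.001, 1.0, 0.0, 0.001]
wrist_force: [-0.6, 0.1, -0.5]
opening: 1.002
10.65 [ 0.46675888 -0.07195721  0.22715024] [5.49563882e-04 9.99999147e-01 5.44609076e-05 1.18405569e-03] [-0.56881964  0.13866321 -0.46888793] 1.0015060046983402
scale 4.444444444444445
10.7 [ 0.46591121 -0.07159767  0.22575604] [-5.54029507e-05  9.99999987e-01  1.48419201e-05 -1.51315890e-04] [-0.34175244  0.45211754 -0.99147089] 0.9991440975306589
scale 5.714285714285714
10.75 [ 0.46546159 -0.07142666  0.22496491] [-4.02221168e-04  9.99999460e-01 -3.67867894e-07 -9.57881528e-04] [-0.65406532  0.70510837  0.06505596] 0.9983624176267739
scale 5.714285714285714
282.44695862598155 204.48301911602167
[array([ 0.4589, -0.0761,  0.0547]), array([ 0.4632, -0.0647,  0.0926]), array([ 0.4664, -0.0647,  0.0927]), array([ 0.4697, -0.0649,  0.0919]), array([ 0.4729, -0.0645,  0.093 ])]
[array([ 0.4589, -0.08  ,  0.0549]), array([ 0.4632, -0.0676,  0.094 ]), array([ 0.4664, -0.0681,  0.0926]), array([ 0.4697, -0.0681,  0.0926]), array([ 0.4729, -0.0681,  0.0926])]
[array([ 0.4588, -0.0839,  0.0551]), array([ 0.4626, -0.0842,  0.0541]), array([ 0.4664, -0.084 ,  0.0547]), array([ 0.4701, -0.0841,  0.0545]), array([ 0.4739, -0.0841,  0.0546])]
[array([ 0.4588, -0.0883,  0.0538]), array([ 0.4626, -0.0881,  0.0545]), array([ 0.4664, -0.088 ,  0.0548]), array([ 0.4701, -0.0882,  0.0541]), array([ 0.4739, -0.0881,  0.0545])]
[array([ 0.4582, -0.1   ,  0.0323]), array([ 0.4623, -0.0997,  0.0332]), array([ 0.4663, -0.0994,  0.0339]), array([ 0.4704, -0.0999,  0.0326]), array([ 0.474 , -0.0924,  0.0537])]
```

View pics/wrist9c.png

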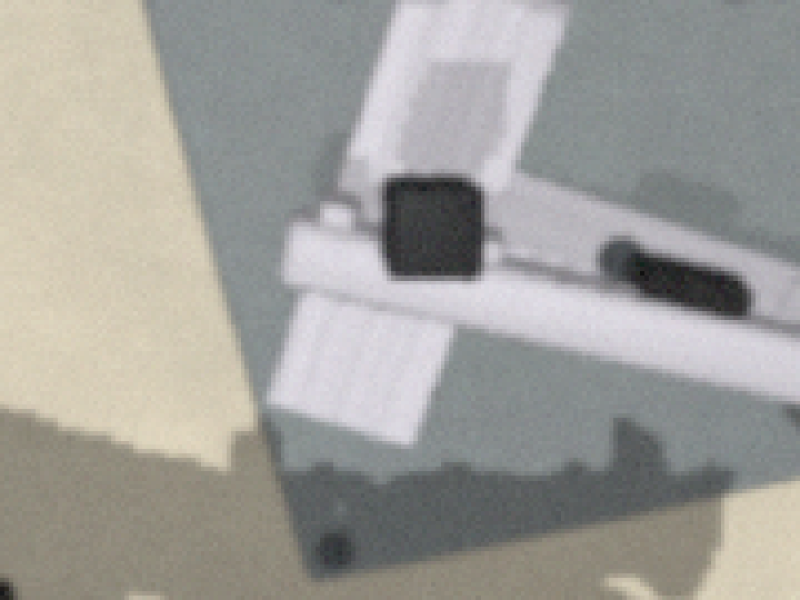

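View pics/side9c.png

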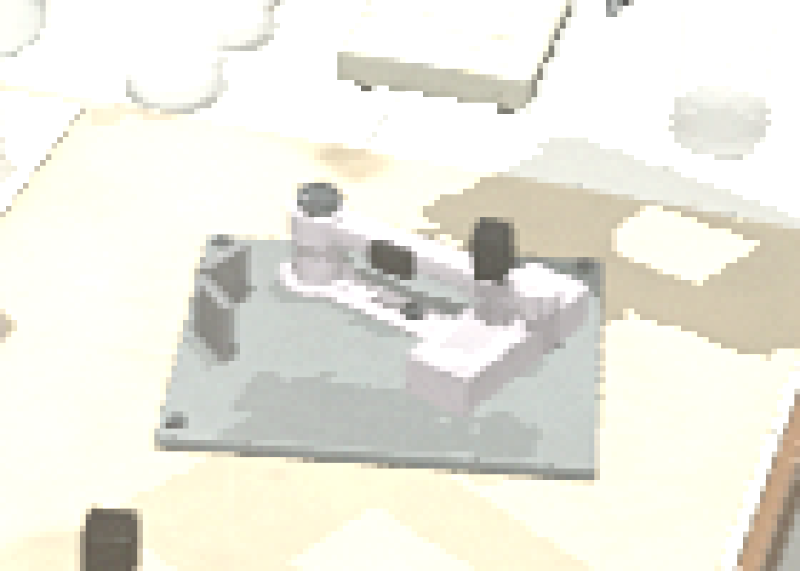

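View pics/scene9c.png

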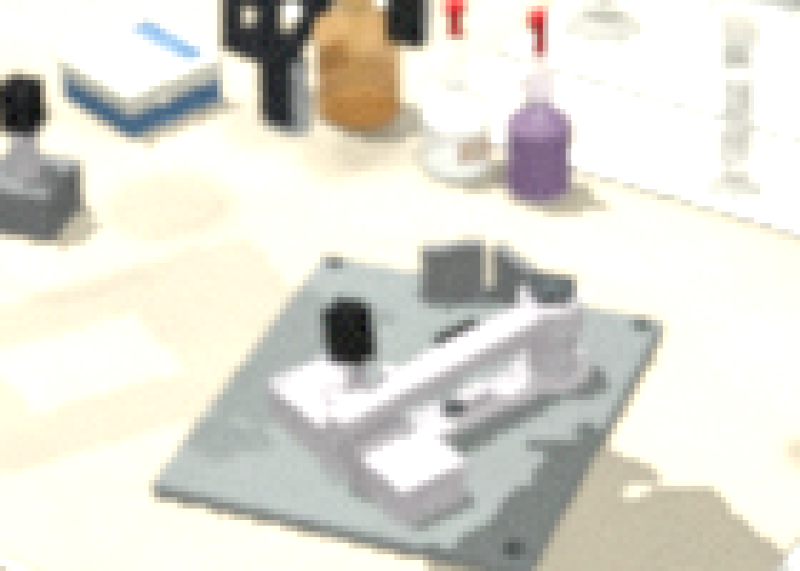

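```bash
python3 -m pendant '[[[0,0,0,0,0,0,-1],[0,0,0,0,0,0,-1],[0,0,0,0,0,0,-1]]]'; python3 look.py wrist 10 240 170 90 68
python3 - <<'E'
from h import *
np.set_printoptions(precision=4,suppress=True)
p,d,T,k=load("wrist10")
pts=[]
for v in range(150,240):
  for u in range(230,340):
    if d[v,u]>0:
      q=at_d("wrist10",u,v)
      if .085<q[2]<.098:pts.append((*q,u,v))
q=np.array(pts);print(len(q),q.mean(0),q.min(0),q.max(0))
x=q[(q[:,2]>.09)];A=np.c_[x[:,:2],np.ones(len(x))];print(np.linalg.lstsq(A,x[:,2],rcond=None)[0],np.median(x,0))
print(np.percentile(x,[2,98],axis=0))
E
```

```text
time_s: 11.1
eef_pos: [0.466, -0.0717, 0.2255]
eef_rot: [-0.0, 1.0, -0.0, -0.001]
wrist_force: [-0.9, 0.3, 0.5]
opening: 0.999
11.1 [ 0.46595669 -0.0716583   0.22552674] [-2.39804951e-04  9.99999799e-01 -7.25987498e-06 -5.86681045e-04] [-0.9271249   0.25542542  0.45960312] 0.9989442742412811
scale 8.823529411764707
487 [  0.4702  -0.0607   0.091  288.7556 192.4168] [  0.4614  -0.0699   0.0854 278.     182.    ] [  0.4794  -0.0523   0.0939 300.     203.    ]
[-0.0407 -0.1101  0.1038] [  0.4696  -0.0624   0.0914 288.     195.    ]
[[  0.4615  -0.0694   0.0901 278.     184.    ]
 [  0.4785  -0.0538   0.0933 299.     203.    ]]
```

View pics/wrist10c.png

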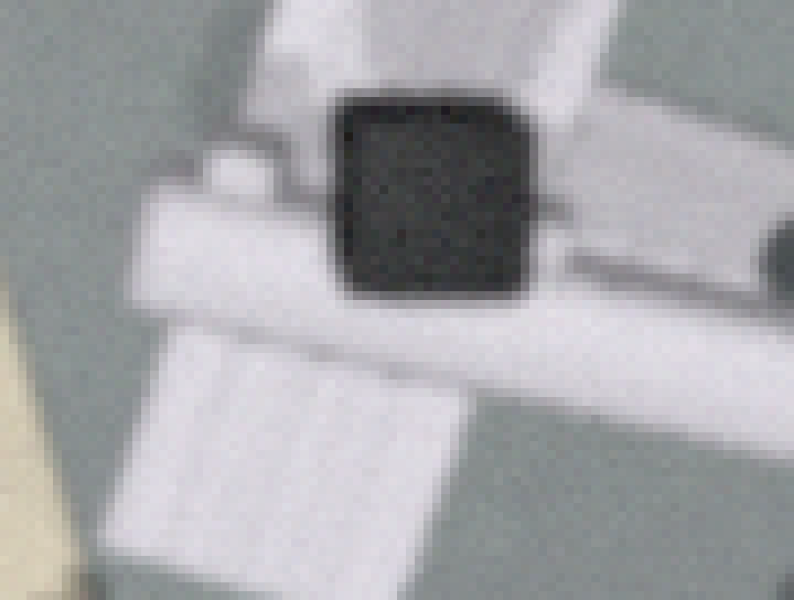

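```bash
python3 -m pendant '[[[0,0,-0.03,0,0,0,-1],[0,0,0,0,0,0,-1],[0,0,0,0,0,0,-1],[0,0,0,0,0,0,-1],[0,0,0,0,0,0,-1],[0,0,0,0,0,0,-1]]]'; python3 look.py wrist 11;python3 look.py side 11
python3 - <<'E'
from h import *
np.set_printoptions(precision=4,suppress=True)
p,d,T,k=load("wrist11")
q=[]
for v in range(130,260):
  for u in range(220,350):
    if d[v,u]>0:
      a=at_d("wrist11",u,v)
      if .088<a[2]<.098:q.append(a)
q=np.array(q);print(len(q),q.mean(0),np.percentile(q,[2,98],axis=0))
A=np.c_[q[:,:2],np.ones(len(q))];print(np.linalg.lstsq(A,q[:,2],rcond=None)[0])
# arm top face direction
m=[]
for v in range(0,420,1):
  for u in range(200,420,1):
    if d[v,u]>0:
      a=at_d("wrist11",u,v)
      if .0525<a[2]<.056 and np.hypot(a[0]-.5757,a[1]+.1085)<.145 and np.hypot(a[0]-.5757,a[1]+.1085)>.03:m.append(a[:2])
m=np.array(m,np.float32);l=cv2.fitLine(m,cv2.DIST_HUBER,0,.01,.01).ravel();an=np.degrees(np.arctan2(l[1],l[0]));print(len(m),an,m.mean(0), "base-angle rad",np.radians((an%180)-102.8))
E
```

```text
time_s: 11.75
eef_pos: [0.4659, -0.0716, 0.2554]
eef_rot: [-0.0, 1.0, -0.0, -0.001]
wrist_force: [0.2, -0.4, -0.2]
opening: 0.997
11.75 [ 0.46585114 -0.07160555  0.25544932] [-2.59349377e-04  9.99999775e-01 -2.34547924e-06 -6.18664160e-04] [ 0.19164168 -0.36354892 -0.23490071] 0.9965515165757184
11.8 [ 0.46594209 -0.0716245   0.25559657] [-2.07023262e-04  9.99999861e-01  1.32645780e-05 -4.85535626e-04] [-0.26985603 -0.59327456 -0.82141116] 1.0060218747736136
Still running in the background as job /tmp/bash_jobs.1000/2dfb86a3a63d (pid 1282). You'll get a notice when it ends.
```

View pics/side11.png

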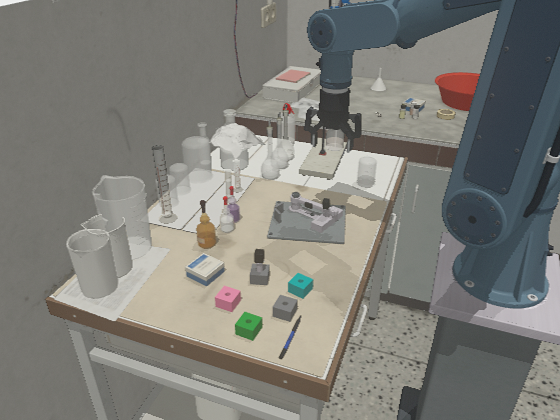

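```bash
kill -- -$(cat /tmp/bash_jobs.1000/2dfb86a3a63d/pid); sed -i 's/^def load(n):/from functools import lru_cache\n@lru_cache\ndef load(n):/' h.py
timeout 200 python3 - <<'E'
from h import *
np.set_printoptions(precision=4,suppress=True)
p,d,T,k=load("wrist11")
q=np.array([at_d("wrist11",u,v) for v in range(130,330) for u in range(200,400) if d[v,u]>0])
h=q[(q[:,2]>.089)&(q[:,2]<.098)&(np.hypot(q[:,0]-.468,q[:,1]+.065)<.025)]
print(len(h),h.mean(0),np.percentile(h,[2,98],axis=0));print(np.linalg.lstsq(np.c_[h[:,:2],np.ones(len(h))],h[:,2],rcond=None)[0])
r=np.hypot(q[:,0]-.5757,q[:,1]+.1085)
m=q[(abs(q[:,2]-.0543)<.002)&(r<.145)&(r>.03)][:,:2].astype(np.float32)
l=cv2.fitLine(m,cv2.DIST_HUBER,0,.01,.01).ravel();an=np.degrees(np.arctan2(l[1],l[0]))%180;print(len(m),an,"rad",np.radians(an-102.8))
E
```

```text
367 [ 0.4701 -0.0614  0.0912] [[ 0.4617 -0.0694  0.0893]
 [ 0.4788 -0.0533  0.0931]]
[-0.052  -0.1509  0.1064]
1600 168.0239 rad 1.1383717
```

```bash
python3 -c "
from bench import ctrl
print(ctrl.hand_in())"
```

```text
the job is handed in; nothing more can be done
None
```

The clamp is open: the slim pin is fully home in the sector hole, and the arm rests against it and stayed open after I let go. I handed in at about 12 s. The pin does lean about 7–8°, so it is not perfectly upright.

I took the slim pin from its holder, pushed the arm open with its shank, and lowered it into the hole at about 1.03 rad. It bottomed out with about 15 N on the wrist. I then let go and backed off.

**Last checks:**
- **Depth:** the top of the head measured 91 mm above the bench, against 92 mm for an upright pin fully home. The lean accounts for the difference.
- **Arm:** it measured about 1.14 rad, as expected for a pin in that hole, and the pin was at the same position about 0.7 s later.
- **Bystanders:** the thick pin, amber bottle and card box looked unmoved in the last side view. I did not check the beaker separately, but I never went near it.
- **Lean:** the spring pushes the pin over by the slack in the 12 mm hole. It looked the same in both later pictures, and I could not make the pin stand straighter against the spring.

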